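Index the rotary table to the next hole

TASK

The timing gear on the hand-indexed rotary table is being checked for run-out place by place. With a fingertip press the red indexing plunger in, keep it in while you push the table round clockwise (seen from above) off its hole, and bring it to the very next hole so that the plunger springs fully out and locks it there. Grip nothing, keep off the indicator, and leave the loose parts on the bench where they are.

Things in the scene. Friction and masses are not known exactly. Their poses are not given: they have to be found in the camera images.
- table_axis (a point): Point on the vertical axis about which the rotary table turns, level with the top of the fixed steel index plate, 28 mm above the worktop. The green round base (248 mm across, two lugs reaching 146 mm from the axis) and the index plate (236 mm across) never move. Round the plate run six holes of 16 mm, 60 degrees apart, 92 mm from the axis, joined by a narrow slot.
- plunger_top (a point): Centre of the top of the red release button (36 mm across) of the indexing plunger; it rides on the index arm 92 mm from the axis, above the hole in which the table is locked, its top 60 mm above the worktop when out. It moves straight down when pressed, up to 8 mm, against a spring of about 5 N at first and 8 N fully in. It sits 8 mm below the rim of a round grey guard cup.
- guard_rim (a point): Centre of the open mouth of the grey guard cup round the button, 68 mm above the worktop: inside 46 mm across at the rim and 44 mm at the bottom, outside 55 mm, wall 4 mm. The cup is fixed to the index arm and turns with the table, so a fingertip inside it that has pressed the button can push the cup wall sideways and turn the table. The nearest tall thing on the table is the gear in the middle: 88 mm across, its top 63 mm and its nut and stud 85 mm above the worktop.
- next_hole (a point): Mouth of the next hole, in the fixed index plate, 28 mm above the worktop and 92 mm from the axis, 60 degrees clockwise (seen from above) of the hole where the plunger starts: the plunger must come to stand above it.
- index_table (a joint): Turning angle of the table with its gear and index arm, rad: 0 in the starting hole, growing clockwise seen from above, 1.047 in the next hole. It turns stiffly (about 2 N at the cup) and stays where it is left.
- plunger (a joint): How far the plunger is pressed in, m: 0 out, 0.008 fully in. Out, its shoulder (13 mm across) fills the hole and locks the table, with 1.5 mm play each way. From 0.005 the shoulder is below the plate and the table can turn. Between holes the plate keeps the plunger in at about 0.005 even when the finger lets go of the button; over a hole it springs out by itself and locks the table.
- indicator: Test indicator (dial 33 mm) on a magnetic stand, fixed at the back of the rotary table opposite the index arm; its origin is on the table axis at the worktop, its x axis points from the axis to the stand (167 mm out, post 187 mm tall). Its arm and dial reach in to 55 mm from the axis, 75 to 160 mm high; the stylus rests on the gear face. Not to be touched.
- tappet: Bystander: pale steel roller tappet standing up, 41 x 30 x 34 mm; origin at the middle of its underside. Stays where it is.
- element: Bystander: black pump element standing up, 27 mm across, 50 mm tall; origin at the middle of its underside. Stays where it is.
- cap_a: Bystander: brass-coloured round cap, 39 mm across, 13 mm high; origin at the middle of its underside. Stays where it is.
- cap_b: Bystander: brass-coloured round cap lying open side up, 39 mm across, 12 mm high; origin at the middle of its underside. Stays where it is.
- seat: Bystander: pale spring seat, 26 mm across, 14 mm high; origin at the middle of its underside. Stays where it is.
- marker: Bystander: marker pen with a blue cap, 127 x 15 mm, lying; origin at the middle of its underside. Stays where it is.
- feeler: Bystander: closed feeler gauge, 95 x 16 x 11 mm, lying; origin at the middle of its underside. Stays where it is.

How it is judged:
By the outcome, as a careful person would: the job done as asked, in the order asked, and still so for the second after the job is handed in, with the robot touching nothing.
It also fails if it takes over 48 s, if anything falls off the work surface, if the arm or the gripper's body presses on something with over 40 N, if the wrist force passes 120 N, or if a joint passes its speed limit or range.

ROBOT

A 6-joint arm with a two-finger parallel gripper is mounted at the origin on a cart in front of the work surface, level with it; the furniture and walls round the work are solid. World frame = base frame: x ahead of the robot, y to its left, z up, the work surface at z = 0. Lengths are in m, angles in rad, forces in N, time in s.
With the tool pointing down it reaches from about 0.325 to 0.9 m from the base axis. Payload 6.1 kg.
Tool frame: the origin (TCP) lies midway between the tips of the shut fingers; the grasp point (between the pads) lies 19 mm behind it; x points along the fingers, y is the direction in which the jaws open and shut, and the axes are right-handed (so a half turn about x gives the same grasp; the last joint's range is limited). The gripper opens to 85 mm and grips with 20 to 120 N. Pads are 22 mm wide; open, the fingers measure 114 mm over their backs; the gripper's body (76 mm by 85 mm) begins 54 mm behind the grasp point. The pads swing forward as they close: fully open they stand 13 mm farther back than shut.
Start: joints at [1.111, 0.22, 1.526, -0, 1.395, -0.126], TCP at [0.205, 0.59, 0.231] pointing down, gripper open.
Joint ranges: [-2.98, 2.98], [-0.91, 2.08], [0.09, 2.57], [-1.24, 4.39], [0.2, 2.65], [-2.68, 2.68]. Speed limits (rad/s): [2.57, 2.57, 3.01, 3.14, 3.14, 3.14].

INTERFACE

Orientations are given as [roll, pitch, yaw] about the fixed x, y, z axes, in that order (R = Rz(yaw) Ry(pitch) Rx(roll)).
In Python, from plant import movep, move_l, set_joints, gripper_to, hold, inverse_kinematics, observe, get_image, get_calibration, Unreachable, job_done gives the robot as it stands. Calls block until the motion is done:
- movep(position, orientation): joint-space move of the TCP to a pose.
- move_l(position, feed=0.15, rotation=None, max_force=None): straight line of the TCP; rotation=None keeps the orientation; feed is the mean speed in m/s. With max_force (N) it stops when the force on the tool has changed by that much, and returns True; else False.
- set_joints(angles): joint-space move.
- gripper_to(opening, f_grip=None): finger opening in m; f_grip is the grip in N (None keeps the last); returns when the fingers have stopped.
- hold(seconds).
- inverse_kinematics(position, orientation): joint angles nearest the present ones, or None.
- observe(): the state.
- get_image(name): name is "side" or "top" or "wrist"; returns (picture, depth): 400x640x3 uint8, red, green, blue; 400x640 float32, m along the optical axis (not along the pixel's ray), 0 where there is no reading.
- get_calibration(name): a dict with "intrinsics" (3x3 intrinsics, pixels), "world_from_camera" (4x4, takes a point from camera to world coordinates). Camera axes: x right, y down, z forward; pixel columns grow to the right and rows downward; lengths in m; the calibration is good to about 2 mm. A picture is of the moment at which its call begins: read the wrist's pose just before it. get_calibration takes no time and is no camera call; for the wrist camera it gives the pose at the moment of the call.
A pose or a line that the arm cannot do raises Unreachable and nothing moves.
- job_done(): hands the job in, once; it reports no verdict.
The state is a dict: "time_s": time; "q": joint angles; "joint_velocities": joint speeds; "joint_torque": joint torques, N m; "eef_pos": TCP position; "tcp_rot": TCP orientation; "ft_force": force on the tool from outside, world axes, zero at the start; "torque": the same for the moment, N m; "opening": finger opening in m.
Only numpy, scipy, OpenCV 4.12 (cv2) and the standard library are available. Lean on these libraries where they do the work, as an engineer would, in place of code of your own. Each camera call takes 0.05 s, during which the arm holds its last target.

## Working session

There is one attempt and no reset: what is moved stays moved. The work goes in short steps, each a Python script; the robot and the scene stay as the last script left them, time stands still between calls to the robot, and variables do not carry over. Pictures are saved under pics/ and viewed, and the job is handed in when it is done.

```bash
mkdir -p pics; ls; python3 - <<'E'
from plant import *
import cv2,numpy as np
for n in("top","side","wrist"):
    c=get_calibration(n); im,d=get_image(n)
    np.savez(f"{n}0.npz",im=im,d=d,K=c["intrinsics"],T=c["world_from_camera"])
    cv2.imwrite(f"pics/{n}0.png",im[:,:,::-1]); print(n,np.round(c["intrinsics"],1).tolist(),np.round(c["world_from_camera"],3).tolist())
o=observe();print(o["time_s"],o["eef_pos"],o["tcp_rot"],o["ft_force"],o["opening"])
E
```

```text
pics
top [[517.6, 0.0, 315.8], [0.0, 517.6, 206.9], [0.0, 0.0, 1.0]] [[0.021, -0.991, 0.133, 0.39], [-0.999, -0.025, -0.026, -0.334], [0.029, -0.132, -0.991, 1.162], [0.0, 0.0, 0.0, 1.0]]
side [[467.9, 0.0, 326.9], [0.0, 467.9, 204.1], [0.0, 0.0, 1.0]] [[0.876, -0.318, 0.362, 0.179], [-0.482, -0.604, 0.635, -0.965], [0.017, -0.731, -0.682, 0.717], [0.0, 0.0, 0.0, 1.0]]
wrist [[316.4, 0.0, 316.8], [0.0, 316.4, 197.7], [0.0, 0.0, 1.0]] [[0.327, 0.904, 0.275, 0.135], [0.945, -0.313, -0.097, 0.614], [-0.001, 0.291, -0.957, 0.373], [0.0, 0.0, 0.0, 1.0]]
0.15 [0.20456243 0.59009421 0.23045158] [-1.7176829   1.56928603 -2.05147861] [ 0.1649989   0.41724685 -0.1587883 ] 0.0855572351131679
```

View pics/top0.png

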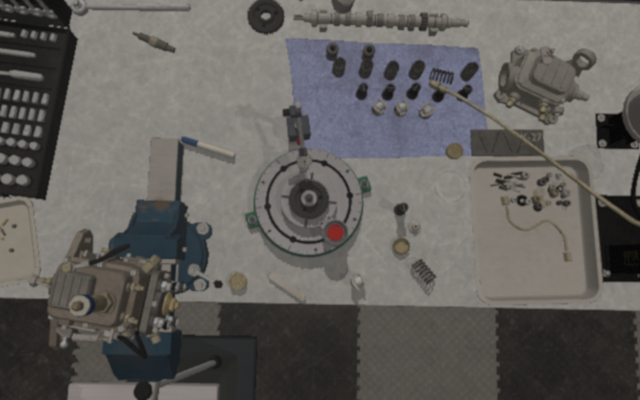

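View pics/side0.png

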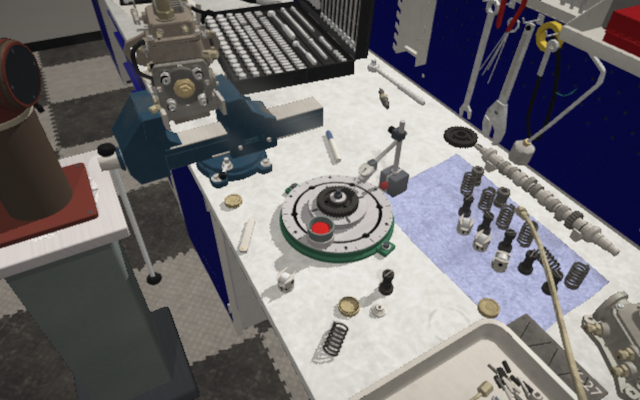

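```bash
cat > h.py <<'E'
import numpy as np,cv2
def load(n):
    z=np.load(f"{n}.npz");return z["im"],z["d"],z["K"],z["T"]
def cloud(d,K,T):
    v,u=np.mgrid[0:d.shape[0],0:d.shape[1]]
    p=np.stack([(u-K[0,2])*d/K[0,0],(v-K[1,2])*d/K[1,1],d],-1)
    return p@T[:3,:3].T+T[:3,3]
def ray_at(uv,z,K,T):
    uv=np.atleast_2d(np.asarray(uv,float));r=np.c_[(uv[:,0]-K[0,2])/K[0,0],(uv[:,1]-K[1,2])/K[1,1],np.ones(len(uv))]@T[:3,:3].T
    return T[:3,3]+r*((z-T[2,3])/r[:,2])[:,None]
def proj(P,K,T):
    P=np.atleast_2d(P);c=(P-T[:3,3])@T[:3,:3];return np.c_[K[0,0]*c[:,0]/c[:,2]+K[0,2],K[1,1]*c[:,1]/c[:,2]+K[1,2]]
def red(im):
    h=cv2.cvtColor(im,cv2.COLOR_RGB2HSV);return ((h[...,0]<8)|(h[...,0]>172))&(h[...,1]>140)&(h[...,2]>90)
E
python3 - <<'E'
from h import *
for n in("top0","side0"):
    im,d,K,T=load(n);P=cloud(d,K,T)
    m=red(im).astype(np.uint8)
    k,l,s,c=cv2.connectedComponentsWithStats(m)
    for i in range(1,k):
        if s[i,4]>30: print(n,s[i],c[i],"depth med",np.median(P[l==i],0),"ray z.06",ray_at(c[i],.06,K,T))
    y0,y1,x0,x1=((130,310,220,440) if n=="top0" else (140,320,200,420))
    cv2.imwrite(f"pics/{n}c.png",cv2.resize(im[y0:y1,x0:x1,::-1],None,fx=3.4,fy=3.3,interpolation=cv2.INTER_CUBIC))
    r=P[y0:y1,x0:x1];
    # plate points
    for zz in(0.028,):
        q=r[(abs(r[...,2]-zz)<.004)];print(n,len(q),np.percentile(q,[1,50,99],axis=0))
E
```

```text
top0 [327 225  16  15 192] [334.90104167 232.06770833] depth med [ 0.4843755  -0.40565032  0.05978518] ray z.06 [[ 0.48420778 -0.40547537  0.06      ]]
top0 4650 [[ 0.3851259  -0.60169129  0.02419731]
 [ 0.55451932 -0.34191917  0.02789   ]
 [ 0.67038842 -0.23400887  0.03177294]]
side0 [614   5  26  18 243] [630.34156379  12.25102881] depth med [ 0.94986691 -0.54759267  0.44591144] ray z.06 [[2.05535277 0.0433559  0.06      ]]
side0 [620  37  20   9  50] [630.74  40.64] depth med [ 0.93104521 -0.58107018  0.415889  ] ray z.06 [[ 1.82582309 -0.12280478  0.06      ]]
side0 [   0  163   97   80 1931] [ 62.0093216 206.3744174] depth med [ 0.06561115 -0.06966794  0.01060913] ray z.06 [[ 0.0509711  -0.11035108  0.06      ]]
side0 [381 182   7   7  38] [383.68421053 184.97368421] depth med [ 0.68741678 -0.3300494   0.02990223] ray z.06 [[ 0.66536461 -0.3578379   0.06      ]]
side0 [312 222  18  12 176] [320.42613636 227.55113636] depth med [ 0.48498786 -0.40502157  0.05829358] ray z.06 [[ 0.4841351  -0.40668212  0.06      ]]
side0 4427 [[ 0.36264977 -0.47271948  0.02415486]
 [ 0.52816074 -0.34632196  0.02673955]
 [ 0.69959029 -0.06062607  0.03152819]]
```

```bash
python3 - <<'E'
from h import *
im,d,K,T=load("top0");P=cloud(d,K,T)
print("bench",np.median(P[150:300,380:400,2]))
E
```

```text
bench 0.000282334982816157
```

```bash
python3 - <<'E'
from h import *
from scipy.optimize import least_squares
for n in("top0","side0"):
    im,d,K,T=load(n);P=cloud(d,K,T).reshape(-1,3)
    c=np.array([.55,-.35])
    # mean-shift style: maximise points at plate height within radius .118 ; grid residual
    q=P[(abs(P[:,2]-.028)<.005)&(np.hypot(*(P[:,:2]-c).T)<.16)]
    # outer edge per angle
    for it in range(6):
        a=np.arctan2(q[:,1]-c[1],q[:,0]-c[0]);r=np.hypot(q[:,0]-c[0],q[:,1]-c[1])
        e=[]
        for b in np.arange(-np.pi,np.pi,np.pi/36):
            s=(a>=b)&(a<b+np.pi/36)&(r<.128)
            if s.sum()>5: e.append(q[s][np.argmax(r[s]),:2])
        e=np.array(e)
        f=least_squares(lambda x:np.hypot(e[:,0]-x[0],e[:,1]-x[1])-x[2],[*c,.12],loss="soft_l1",f_scale=.002);c=f.x[:2]
    print(n,f.x,len(e),np.linalg.norm(c-np.array([.4842,-.4055])))
im,d,K,T=load("top0")
E
```

```text
top0 [ 0.55650914 -0.34671846  0.11792756] 68 0.09318734602695572
side0 [ 0.55423986 -0.34891701  0.11842246] 72 0.09004008425795966
```

View pics/top0c.png

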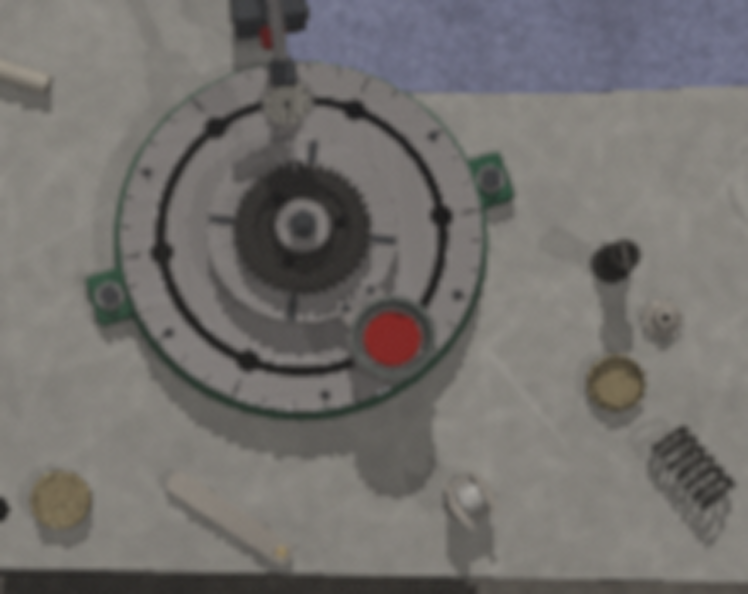

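View pics/side0c.png

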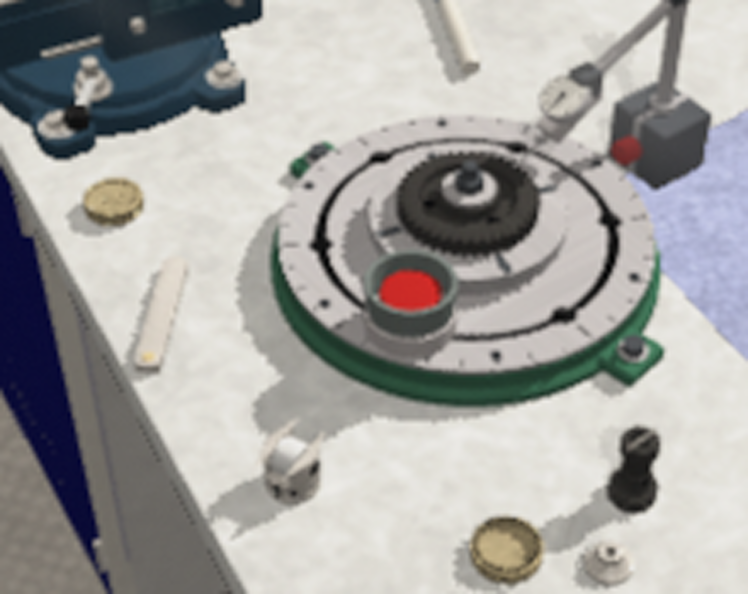

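```bash
python3 - <<'E'
from h import *
im,d,K,T=load("top0");P=cloud(d,K,T).reshape(-1,3)
print("hole",ray_at([292.9,239],.028,K,T))
c=np.array([.5555,-.3475]);v=np.array([.4842,-.4055])-c
a=np.arctan2(v[1],v[0]);print(np.degrees(a),np.linalg.norm(v),"next",c+.092*np.array([np.cos(a-np.pi/3),np.sin(a-np.pi/3)]))
# heights by y-bin for radius .5-.8
r=np.hypot(P[:,0],P[:,1])
for lo in np.arange(-.6,.7,.1):
    for r0,r1 in((.3,.5),(.5,.75)):
        s=(P[:,1]>lo)&(P[:,1]<lo+.1)&(r>r0)&(r<r1)&(P[:,0]>0)
        if s.sum()>5: print(round(lo,1),r0,np.round(P[s,2].max(),3),end=" | ")
    print()
s=(np.hypot(P[:,0]-.5555,P[:,1]+.3475)<.2)&(P[:,2]>.09);print(np.round(P[s][::6],3))
from plant import *
for ps in (39,-21,219-360,159):
    for p in([.4842,-.4055,.16],[.4695,-.315,.16]):
        q=inverse_kinematics(p,[0,np.pi/2,np.radians(ps)]);print(ps,p,None if q is None else np.round(q,2))
E
```

```text
hole [[ 0.4695555 -0.3157022  0.028    ]]
-140.87287884314344 0.09191131595184568 next [ 0.46953766 -0.31472079]
-0.6 0.5 0.031 | 
-0.5 0.3 -0.801 | -0.5 0.5 0.073 | 
-0.4 0.3 0.016 | -0.4 0.5 1.162 | 
-0.3 0.3 0.017 | -0.3 0.5 0.05 | 
-0.2 0.3 0.31 | -0.2 0.5 0.031 | 
-0.1 0.3 0.466 | -0.1 0.5 0.141 | 
-0.0 0.3 0.397 | -0.0 0.5 0.134 | 
0.1 0.3 0.277 | 0.1 0.5 0.009 | 
0.2 0.3 0.02 | 0.2 0.5 0.057 | 
0.3 0.3 0.018 | 0.3 0.5 0.056 | 
0.4 0.3 -0.801 | 0.4 0.5 -0.806 | 
0.5 0.5 -0.804 | 
0.6 0.5 -0.805 | 
[[ 0.39  -0.334  1.162]
 [ 0.39  -0.334  1.162]
 [ 0.39  -0.334  1.162]
 [ 0.39  -0.334  1.162]
 [ 0.39  -0.334  1.162]
 [ 0.39  -0.334  1.162]
 [ 0.39  -0.334  1.162]
 [ 0.39  -0.334  1.162]
 [ 0.39  -0.334  1.162]
 [ 0.39  -0.334  1.162]
 [ 0.39  -0.334  1.162]
 [ 0.39  -0.334  1.162]
 [ 0.39  -0.334  1.162]
 [ 0.39  -0.334  1.162]
 [ 0.39  -0.334  1.162]
 [ 0.39  -0.334  1.162]
 [ 0.39  -0.334  1.162]
 [ 0.39  -0.334  1.162]
 [ 0.39  -0.334  1.162]
 [ 0.39  -0.334  1.162]
 [ 0.39  -0.334  1.162]
 [ 0.39  -0.334  1.162]
 [ 0.39  -0.334  1.162]
 [ 0.39  -0.334  1.162]
 [ 0.39  -0.334
[... 5455 characters left out ...]
]
 [ 0.39  -0.334  1.162]
 [ 0.39  -0.334  1.162]
 [ 0.39  -0.334  1.162]
 [ 0.39  -0.334  1.162]
 [ 0.39  -0.334  1.162]
 [ 0.39  -0.334  1.162]
 [ 0.39  -0.334  1.162]
 [ 0.39  -0.334  1.162]
 [ 0.39  -0.334  1.162]
 [ 0.39  -0.334  1.162]]
39 [0.4842, -0.4055, 0.16] None
39 [0.4695, -0.315, 0.16] None
-21 [0.4842, -0.4055, 0.16] [-0.82  0.29  1.58  0.    1.27 -2.03]
-21 [0.4695, -0.315, 0.16] [-0.73  0.14  1.76  0.    1.25 -1.93]
-141 [0.4842, -0.4055, 0.16] [-0.82  0.29  1.58 -0.    1.27  0.07]
-141 [0.4695, -0.315, 0.16] [-0.73  0.14  1.76 -0.    1.25  0.16]
159 [0.4842, -0.4055, 0.16] [-0.82  0.29  1.58 -0.    1.27  1.12]
159 [0.4695, -0.315, 0.16] [-0.73  0.14  1.76 -0.    1.25  1.21]
```

```bash
python3 - <<'E'
from h import *
from plant import *
from scipy.optimize import least_squares
rows=[]
for r in(.4,.5,.6,.7,.8):
  for z in(.1,.3,.5,.6,.7,.8):
    q=inverse_kinematics([r*np.cos(.8),r*np.sin(.8),z],[0,np.pi/2,0])
    if q is None: print("no",r,z);continue
    rows.append((r,z,*q))
R=np.array(rows)
def f(x):
    h,a,b,t,d,e=x
    rp=np.sqrt(R[:,0]**2-d**2)
    return np.r_[e+a*np.sin(R[:,3])+b*np.sin(R[:,3]+R[:,4])-rp,h+a*np.cos(R[:,3])+b*np.cos(R[:,3]+R[:,4])-t-R[:,1]]
s=least_squares(f,[.3,.4,.4,.2,.08,0]);print(s.x,abs(s.fun).max())
im,d,K,T=load("top0");P=cloud(d,K,T).reshape(-1,3);P=P[d.ravel()>0]
for z0,z1 in((.12,.2),(.2,.3),(.3,.4),(.4,.6)):
    s_=(P[:,2]>z0)&(P[:,2]<z1)&(P[:,1]>-.35)&(P[:,0]<.6)
    print(z0,np.round(np.percentile(P[s_],[0,2,50,98,100],axis=0),3).tolist() if s_.any() else None)
E
```

```text
no 0.5 0.8
no 0.6 0.8
no 0.7 0.7
no 0.7 0.8
no 0.8 0.6
no 0.8 0.7
no 0.8 0.8
[ 0.24988289  0.4464373   0.55010846  0.35232909  0.23560027 -0.04608391] 0.04051503985553817
0.12 [[0.15, -0.106, 0.12], [0.163, -0.104, 0.122], [0.428, -0.05, 0.171], [0.518, 0.011, 0.2], [0.528, 0.023, 0.2]]
0.2 [[0.241, -0.129, 0.2], [0.248, -0.124, 0.2], [0.334, -0.079, 0.272], [0.452, 0.109, 0.299], [0.464, 0.122, 0.3]]
0.3 [[0.259, -0.104, 0.3], [0.284, -0.092, 0.303], [0.36, -0.031, 0.364], [0.423, 0.047, 0.389], [0.434, 0.065, 0.4]]
0.4 [[0.331, -0.055, 0.401], [0.333, -0.054, 0.402], [0.346, -0.045, 0.45], [0.358, -0.028, 0.465], [0.359, -0.026, 0.466]]<stdin>:13: RuntimeWarning: invalid value encountered in sqrt
```

```bash
python3 - <<'E'
from h import *
im,d,K,T=load("side0");P=cloud(d,K,T);
s=(P[...,2]>.12)&(d>0)&(P[...,0]<.7)&(P[...,1]>-.25)&(P[...,1]<.9)
for z0,z1 in((.12,.2),(.2,.3),(.3,.4),(.4,.6),(.6,1)):
    t=s&(P[...,2]>z0)&(P[...,2]<z1)
    print(z0,t.sum(),np.round(np.percentile(P[t],[0,2,50,98,100],axis=0),3).tolist() if t.any() else None)
E
```

```text
0.12 6486 [[-0.032, -0.11, 0.12], [-0.014, -0.106, 0.122], [0.236, -0.068, 0.164], [0.5, -0.003, 0.199], [0.521, 0.019, 0.2]]
0.2 6406 [[-0.001, -0.133, 0.2], [0.016, -0.125, 0.201], [0.293, -0.076, 0.256], [0.442, 0.058, 0.298], [0.462, 0.074, 0.3]]
0.3 5493 [[0.039, -0.107, 0.3], [0.053, -0.096, 0.301], [0.323, -0.06, 0.341], [0.418, 0.017, 0.389], [0.432, 0.064, 0.4]]
0.4 10 [[0.334, -0.055, 0.4], [0.334, -0.054, 0.4], [0.34, -0.05, 0.401], [0.346, -0.045, 0.402], [0.347, -0.045, 0.402]]
0.6 0 None
```

View pics/wrist0.png

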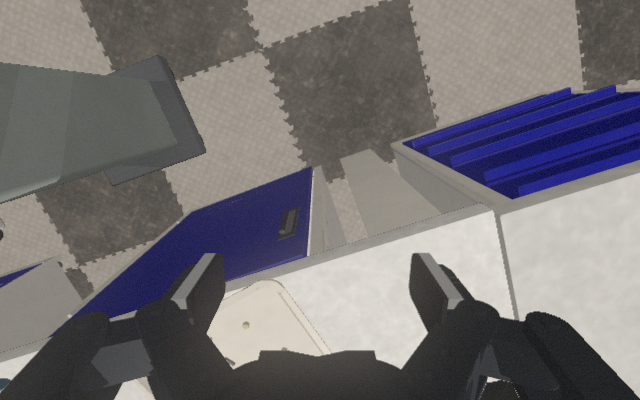

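```bash
python3 - <<'E'
from plant import *
import numpy as np
O=[0,np.pi/2,np.radians(-141)]
o=observe(); 
print(inverse_kinematics([.205,.59,.5],list(o["tcp_rot"])),inverse_kinematics([.4842,-.4055,.5],O))
gripper_to(0.0)
movep([.205,.59,.5],list(o["tcp_rot"]));print(observe()["time_s"])
movep([.4842,-.4055,.5],O);print(observe()["time_s"])
movep([.4842,-.4055,.13],O)
o=observe();print(o["time_s"],o["eef_pos"],o["tcp_rot"],o["ft_force"],o["opening"])
import cv2
for n in("side","wrist"):
    c=get_calibration(n); im,d=get_image(n)
    np.savez(f"{n}1.npz",im=im,d=d,K=c["intrinsics"],T=c["world_from_camera"])
    cv2.imwrite(f"pics/{n}1.png",im[:,:,::-1])
E
```

```text
[ 1.11019679e+00  2.03317809e-01  1.05282676e+00  3.19104093e-05
  1.88695807e+00 -1.26793928e-01] [-8.21946417e-01  2.20347011e-01  1.03305186e+00 -4.44089210e-16
  1.88819378e+00  6.81715011e-02]
1.9583
5.5583
6.9417 [ 0.48528937 -0.40662567  0.13197378] [ 1.64258917  1.56735431 -0.81826559] [-0.08604063 -0.09343933  0.71335869] -6.6443318122283e-05
```

View pics/side1.png

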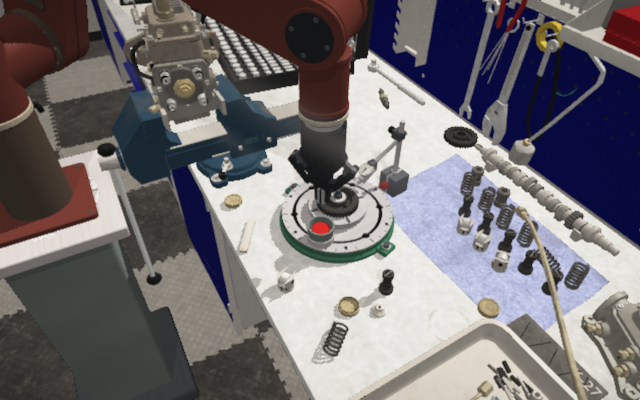

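View pics/wrist1.png

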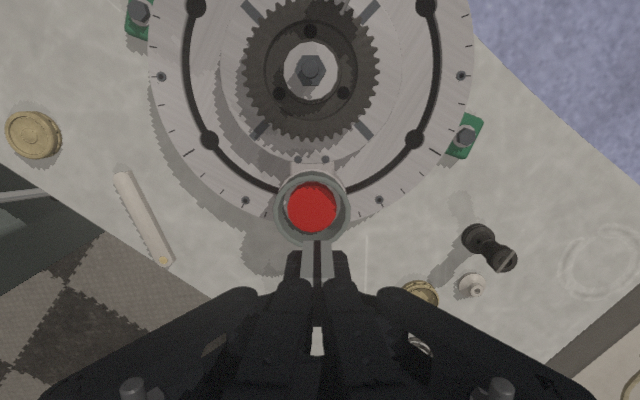

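```bash
python3 - <<'E'
from h import *
from plant import *
im,d,K,T=load("wrist1");P=cloud(d,K,T)
k,l,s,c=cv2.connectedComponentsWithStats(red(im).astype(np.uint8))
i=1+np.argmax(s[1:,4]);print(s[i],c[i],np.median(P[l==i],0),ray_at(c[i],.06,K,T))
# nut centre ~ (311,70) z .085 ; holes
print("nut",ray_at([311,70],.08,K,T),"holes",ray_at([[209,139],[415,139],[196,6],[426,6]],.028,K,T))
print("tip",proj(observe()["eef_pos"],K,T))
o=observe();print(o["eef_pos"],o["ft_force"])
E
python3 -c "
import cv2;im=cv2.imread('pics/wrist1.png')[150:330,220:420];cv2.imwrite('pics/w1c.png',cv2.resize(im,None,fx=3.3,fy=3.3,interpolation=2))"
```

```text
[ 287  185   49   47 1809] [311.43559978 208.18297402] [ 0.48420726 -0.40399399  0.05947686] [[ 0.48432266 -0.40383645  0.06      ]]
nut [[ 0.55486608 -0.34723513  0.08      ]] holes [[ 0.46979135 -0.31373166  0.028     ]
 [ 0.56982896 -0.43721226  0.028     ]
 [ 0.54009049 -0.25682787  0.028     ]
 [ 0.63980966 -0.37964147  0.028     ]]
tip [[315.28140082 256.92343107]]
[ 0.48532593 -0.40670794  0.13215407] [ 0.07310911 -0.23647703 -0.97367055]
```

View pics/w1c.png

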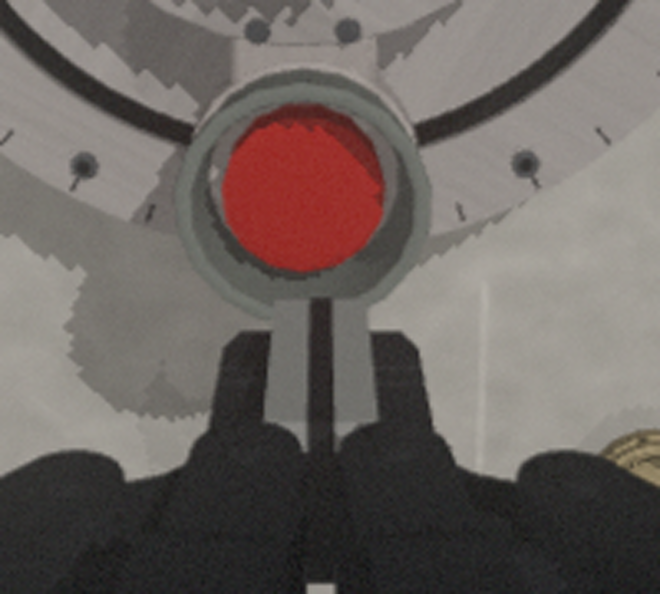

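```bash
cat >> h.py <<'E'
AX=np.array([.5551,-.3472]);A0=np.arctan2(-.4047+.3472,.4842-.5551);RB=.0917
def pt(th,r=RB): return AX+r*np.array([np.cos(A0-th),np.sin(A0-th)])
def ori(th): return [0,np.pi/2,np.radians(-141)-th]
E
python3 - <<'E'
from h import *
from plant import *
p=np.array([*pt(0),.085]);print(p)
move_l(p,feed=.1);o=observe();off=p-o["eef_pos"];print(o["eef_pos"],off,o["ft_force"])
move_l(p+off,feed=.05);o=observe();print(o["eef_pos"],o["ft_force"],o["time_s"])
f0=o["ft_force"]
hit=move_l(p+off+[0,0,-.03],feed=.02,max_force=3)
o=observe();print(hit,o["eef_pos"],o["ft_force"]-f0,o["time_s"])
hold(.1);o=observe();print(hit,o["eef_pos"],o["ft_force"]-f0,o["time_s"])
E
```

```text
[ 0.48387814 -0.40496103  0.085     ]
[ 0.48383899 -0.40493659  0.08477661] [ 3.91475468e-05 -2.44379831e-05  2.23385574e-04] [ 0.28980284 -0.37923152  0.50313482]
[ 0.48435553 -0.40545698  0.08615192] [-0.0574852   1.17065883  0.09846001] 7.8917
True [ 0.48382209 -0.40492207  0.05899994] [-0.70562594 -0.73236454  4.74375572] 9.0667
True [ 0.48381591 -0.40489961  0.05907308] [ 0.71344808 -1.18967705  3.0423159 ] 9.1667
```

```bash
python3 - <<'E'
from h import *
from plant import *
import cv2
f0=np.array([-.05,.4,.2])
move_l([*pt(0),.0525],feed=.03);hold(.15)
o=observe();print(o["eef_pos"],o["ft_force"]-f0,o["time_s"])
for th in np.arange(.05,.51,.05):
    hit=move_l([*pt(th),.0525],feed=.05,rotation=ori(th),max_force=25)
    o=observe();f=o["ft_force"]-f0;t=pt(th+.01)-pt(th);t/=np.linalg.norm(t)
    print(round(th,2),hit,np.round(o["eef_pos"],4),"tan",round(f[:2]@t,1),"z",round(f[2],1),round(o["time_s"],2))
    if hit: break
for n in("side","top","wrist"):
    c=get_calibration(n); im,d=get_image(n)
    np.savez(f"{n}2.npz",im=im,d=d,K=c["intrinsics"],T=c["world_from_camera"])
    cv2.imwrite(f"pics/{n}2.png",im[:,:,::-1])
E
```

```text
[ 0.4841516  -0.40528278  0.05325267] [-0.82434488  0.58015998  6.65553805] 9.6583
0.05 False [ 0.4814 -0.4018  0.0534] tan 0.3 z 5.9 9.91
0.1 False [ 0.4788 -0.3982  0.0535] tan 0.4 z 6.3 10.16
0.15 False [ 0.4763 -0.3943  0.0534] tan 0.1 z 5.9 10.41
0.2 False [ 0.4741 -0.3903  0.0534] tan -0.6 z 5.8 10.66
0.25 False [ 0.472  -0.3861  0.0534] tan -0.0 z 5.6 10.91
0.3 False [ 0.4702 -0.3819  0.0534] tan -0.3 z 6.6 11.16
0.35 False [ 0.4685 -0.3775  0.0533] tan 0.9 z 6.9 11.41
0.4 False [ 0.4672 -0.3731  0.0533] tan -0.4 z 6.0 11.66
0.45 False [ 0.466  -0.3686  0.0533] tan -0.2 z 5.7 11.91
0.5 False [ 0.465  -0.3641  0.0532] tan 0.5 z 6.2 12.16
```

View pics/wrist2.png

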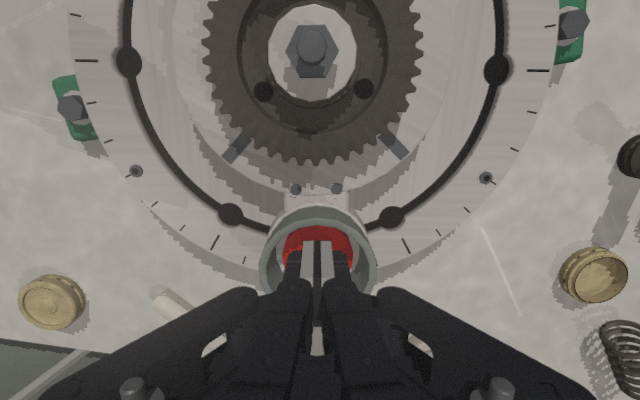

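View pics/side2.png

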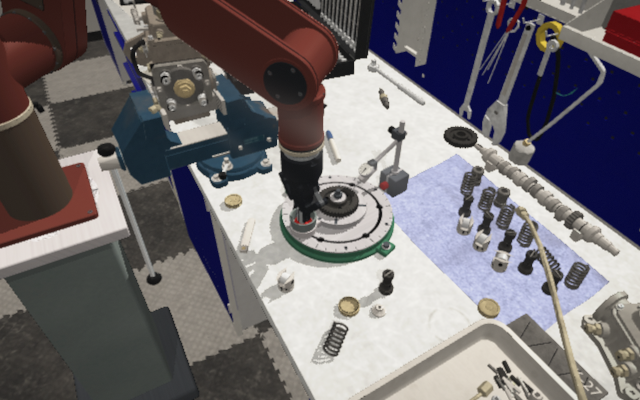

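```bash
python3 - <<'E'
from h import *
from plant import *
f0=np.array([-.05,.4,.2])
move_l([*pt(.5),.0628],feed=.03);hold(.1)
o=observe();print(o["eef_pos"],o["ft_force"]-f0,o["time_s"])
for th in np.arange(.54,1.30,.04):
    hit=move_l([*pt(th),.0628],feed=.025,rotation=ori(th),max_force=8)
    o=observe();f=o["ft_force"]-f0;t=pt(th+.01)-pt(th);t/=np.linalg.norm(t)
    print(round(th,2),hit,np.round(o["eef_pos"],4),"tan",round(f[:2]@t,1),"rad",np.round(f[:2]@(pt(th)-AX)/RB,1),"z",round(f[2],1),round(o["time_s"],2))
    if hit or abs(f[:2]@t)>9: break
E
```

```text
[ 0.46463439 -0.36347036  0.06235447] [-0.69461606 -0.17559175  0.06788755] 12.9
0.54 False [ 0.4642 -0.36    0.0626] tan -0.7 rad 0.3 z -0.8 13.2
0.58 False [ 0.4639 -0.3565  0.0627] tan 0.2 rad 0.9 z -0.8 13.5
0.62 False [ 0.4636 -0.3529  0.0628] tan -0.3 rad -0.9 z -0.3 13.8
0.66 False [ 0.4636 -0.3496  0.063 ] tan -2.4 rad 0.5 z -0.7 14.1
0.7 False [ 0.4636 -0.3461  0.0631] tan -3.5 rad -0.9 z -1.3 14.4
0.74 False [ 0.4637 -0.342   0.063 ] tan -4.0 rad -1.3 z -0.5 14.7
0.78 False [ 0.464  -0.3382  0.0629] tan -2.7 rad -1.5 z -0.2 15.0
0.82 False [ 0.4644 -0.3345  0.0629] tan -2.7 rad -0.8 z 1.0 15.3
0.86 False [ 0.4649 -0.3308  0.0628] tan -2.6 rad -1.2 z 1.0 15.6
0.9 False [ 0.4656 -0.3273  0.0628] tan -3.2 rad -1.3 z 0.8 15.9
0.94 False [ 0.4664 -0.3237  0.0628] tan -2.9 rad -0.6 z 1.7 16.2
0.98 False [ 0.4674 -0.3202  0.0628] tan -2.9 rad 0.3 z 1.3 16.5
1.02 False [ 0.4686 -0.3166  0.0628] tan -2.5 rad -1.0 z 0.7 16.8
1.06 False [ 0.4698 -0.3132  0.0627] tan -3.0 rad -0.4 z 0.6 17.1
1.1 False [ 0.4713 -0.3098  0.0627] tan -2.9 rad -0.3 z 1.1 17.4
1.14 False [ 0.4729 -0.3065  0.0628] tan -2.8 rad -0.2 z 1.7 17.7
1.18 False [ 0.4746 -0.3032  0.0628] tan -3.2 rad -0.9 z 0.3 18.0
1.22 False [ 0.4764 -0.3     0.0627] tan -3.1 rad -0.3 z -0.3 18.3
1.26 True [ 0.4765 -0.2995  0.0626] tan -5.3 rad -1.1 z 2.2 18.51
```

```bash
python3 - <<'E'
from h import *
from plant import *
import cv2
print(observe()["ft_force"])
move_l([*pt(1.12),.0635],feed=.05)
move_l([*pt(1.10),.15],feed=.12)
o=observe();print(o["eef_pos"],o["ft_force"],o["time_s"])
for n in("side","wrist"):
    c=get_calibration(n); im,d=get_image(n)
    np.savez(f"{n}3.npz",im=im,d=d,K=c["intrinsics"],T=c["world_from_camera"])
    cv2.imwrite(f"pics/{n}3.png",im[:,:,::-1])
im,d,K,T=load("wrist3");P=cloud(d,K,T)
k,l,s,c=cv2.connectedComponentsWithStats(red(im).astype(np.uint8))
i=1+np.argmax(s[1:,4]);m=cv2.erode((l==i).astype(np.uint8),np.ones((5,5)))>0
b=ray_at(c[i],.06,K,T)[0];a=np.arctan2(b[1]-AX[1],b[0]-AX[0])
print(s[i],c[i],np.median(P[m],0),b,"turn deg",np.degrees((A0-a)%(2*np.pi)))
E
```

```text
[-2.03602649 -4.61637832  2.40450517]
[ 0.47085417 -0.30947214  0.14914881] [-0.33143602 -0.51041981 -0.23316634] 19.7417
[ 299  179   46   44 1585] [321.50725552 200.59621451] [ 0.46985894 -0.31363025  0.05965014] [ 0.46989195 -0.31379421  0.06      ] turn deg 60.449750358425646
```

View pics/wrist3.png

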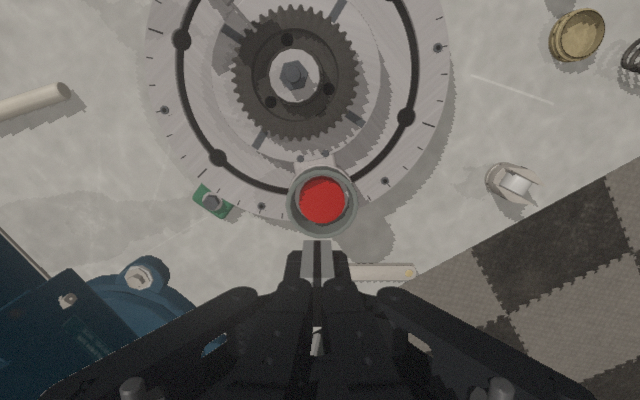

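View pics/side3.png

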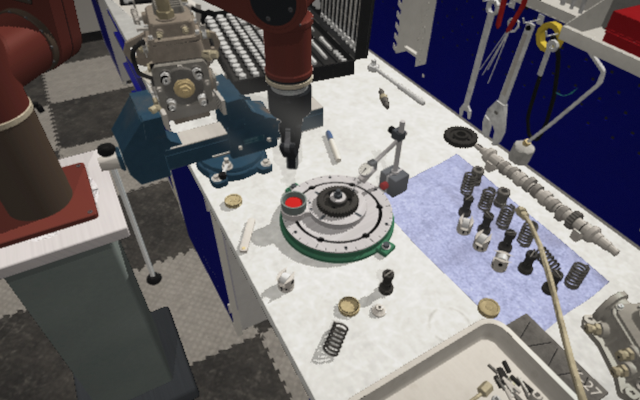

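```bash
python3 - <<'E'
from h import *
from plant import *
a=load("side0")[0];b=load("side3")[0]
for n,(u,v) in dict(cap_a=(233,201),feeler=(247,235),tappet=(286,282),cap_b=(348,306),element=(387,281),seat=(379,310),marker=(331,148),ind=(390,160)).items():
    w=14;print(n,round(np.abs(a[v-w:v+w,u-w:u+w].astype(int)-b[v-w:v+w,u-w:u+w]).mean(),1))
job_done();print(observe()["time_s"])
E
```

```text
cap_a 4.0
feeler 13.4
tappet 10.9
cap_b 3.8
element 3.2
seat 4.1
marker 2.9
ind 3.7
the job is handed in; nothing more can be done
the job is handed in; nothing more can be done
```

The table is in the very next hole, 60° clockwise, with the plunger sprung out and locked, and I have handed the job in. I never gripped anything. The clock read 19.7 s after I backed the arm off, against the 48 s limit.

**What I did:** I pressed the red button in about 6.5 mm with the shut fingertips. I kept it in while turning the table about half-way, then lifted the tip clear of the button but still inside the cup. I pushed slowly on the cup wall until the table stopped against the lock, then raised the arm clear.

**Last checks, with the arm clear:**
- **Turn:** the wrist camera puts the button 60.4° round from its start, on the hole position I had measured beforehand.
- **Plunger:** the button top is at 59.7 mm, the same as at the start. It would read about 55 mm if the plunger were still held in.
- **Lock:** the push force rose from about 3 N to over 5 N, which stopped the move right at the hole.
- **Indicator and loose parts:** the indicator and all the loose parts appear in the same places in the side pictures before and after.

**Not fully settled:** the before/after comparison of the side pictures was higher at the feeler (13.4) and tappet (10.9) than elsewhere (3–4). I put that down to changed shadows, because by eye both sit where they were, and the tool's path stayed over the table, away from both. I did not measure their positions separately.

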